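Clear the bottle slide and index the bottle carrier to its next stop

TASK

The wire basket has been left standing on the bottle slide, in the carrier's way: first hang it by its handle on the hook and let go. Then push the carrier with its two glass bottles along the rail into the next stop, the middle one, until it clicks home there, and not on past it. Both bottles must stay standing in the carrier, and everything else on the shelf stays where it is.

Things in the scene. Friction and masses are not known exactly. Their poses are not given: they have to be found in the camera images.
- rail: aluminium bottle slide fixed on the shelf: a rail 90 mm wide, 460 mm long, tops of its two guide bars 20 mm above the shelf. Origin on the shelf on its centre line (rail spans y -245 to +215 mm); its y axis is the direction of travel. Three detent stops at its y = -130 (first), -10 (middle) and +110 mm (last)
- stop1 (a point): top of the middle one of three small upright steel marker fins, 36 mm high, beside the rail on the robot's side (rail x -68 mm); each fin marks one stop: the carrier is in a stop when its steel pointer is level with the fin
- carrier (a joint): travel of the wooden bottle carrier along the rail in m: 0 = in the first stop (start), 0.120 = in the middle stop, 0.240 = last stop. A spring detent holds it at each stop: it takes about 7 to 10 N to push it out of or into one
- push_plate (a point): centre of the rear face of the carrier's upright push plate, 52 mm above the shelf (plate 80 mm wide, 6 mm thick, from 22 to 72 mm above the shelf, facing rail -y). The carrier is 190 mm long: from this face it reaches 190 mm forward (rail +y), block 80 mm wide; the nearer bottle's glass begins 63 mm ahead of this face
- pointer (a point): tip of the steel pointer on the robot-facing side of the carrier, 105 mm ahead of the push plate's rear face
- bottle_a: front glass baby bottle, 54 mm across, 122 mm high, neck 39 mm, empty, standing loose in a 14 mm deep round well of the carrier; origin under its centre (30 mm above the shelf)
- bottle_b: rear glass baby bottle, the same, 65 mm behind the front one
- basket: stainless wire basket 110 x 70 mm, 55 mm high, 0.16 kg, standing across the rail in front of the carrier. Origin under its centre, x along its 110 mm side. A rigid handle rises from the middles of its two short sides to a straight horizontal bar, 10 mm thick and 106 mm long, along the basket's x, its axis 140 mm above the basket's underside
- basket_bar (a point): middle of the basket's handle bar, on the bar's axis
- hook: fixed steel stand with one hook: foot 100 mm across, 12 mm high, post 16 mm across and 215 mm high, origin under the post. The hook (10 mm round rod) points along the stand's -x: it leaves the post at 200 mm height, dips to a trough 50 mm out and turns up to a tip 74 mm out, whose top is 216 mm high
- hook_trough (a point): upper side of the rod at the bottom of the hook's trough, 50 mm along the stand's -x from the post axis, 190 mm above the shelf; the handle bar lies here, square to the hook, when hung, its axis about 5 mm above this point
- warmer: grey plastic bottle warmer with a knob, fixed, 140 mm across, 120 mm high; origin under its centre
- funnel: bystander: stainless steel funnel standing mouth down, 90 mm across, 95 mm high; origin under its centre
- dispenser: bystander: clear plastic formula dispenser with white twist cap, 76 mm across, 134 mm high; origin under its centre
- teat_case: bystander: blue silicone teat case, 94 x 64 x 46 mm high; origin under its centre, x along its length
- cup: bystander: white ceramic cup without handle, 76 mm across, 80 mm high; origin under its centre
- soap: bystander: clear soap bottle with white cap, 58 mm across, 150 mm high; origin under its centre
- brush: bystander: bottle brush 200 mm long, 44 mm wide, 40 mm high, lying on the shelf along its x; origin under its middle
Not all that is in view belongs to the job. Leave any blue or purple look-alike of the hook alone.

How it is judged:
On the way, in this order (a step that is already met when the one before it is completed fails the run):
1. the basket hangs by its handle bar on the hook, let go, the carrier not yet moved on (distance between basket_bar and hook_trough below 0.03 m and contact force between basket and hook above 0.5 N and height (world z) of basket above 0.035 m and angle between basket's own z axis and vertical below 0.4 rad and contact force between basket and the fingers below 0.1 N and linear speed of basket below 0.05 m/s and value of joint carrier below 0.04 m), for 0.2 s.
2. the carrier rests in the middle stop (value of joint carrier between 0.114 and 0.126 m and velocity of joint carrier between -0.01 and 0.01 m/s), for 0.2 s.
At the end, for the whole second after the job is handed in: The basket hangs by its handle bar on the hook (bar's middle within 30 mm of the trough, 35 mm clear below, tilt under 23 degrees), released and still; the carrier rests in the middle stop (within 6 mm); both bottles stand upright (within 7 degrees) in its wells (all of step 2 and distance between basket_bar and hook_trough below 0.03 m and contact force between basket and hook above 0.5 N and height (world z) of basket above 0.035 m and angle between basket's own z axis and vertical below 0.4 rad and contact force between basket and the fingers below 0.1 N and linear speed of basket below 0.05 m/s and angle between each of bottle_a, bottle_b's own z axis and vertical below 0.12 rad and height (world z) of bottle_a between 0.024 and 0.036 m and horizontal distance between each of bottle_a, bottle_b and pointer below 0.09 m and height (world z) of bottle_b between 0.024 and 0.036 m); the robot touches nothing.
It fails at once if a bottle tips over or is lifted out of the carrier (angle between any of bottle_a, bottle_b's own z axis and vertical above 0.35 rad or height (world z) of any of bottle_a, bottle_b above 0.05 m).
It fails at once if the carrier is pushed on past the middle stop (more than 20 mm beyond it) (value of joint carrier above 0.14 m).
It fails at once if a bystander is moved by more than 30 mm (distance of any of funnel, dispenser, teat_case, cup, soap, brush from where it was at the start of the episode above 0.03 m).
It also fails if it takes over 69 s, if anything falls off the work surface, if the arm or the gripper's body presses on something with over 40 N, if the wrist force passes 120 N, or if a joint passes its speed limit or range.

ROBOT

A 7-joint arm with a two-finger parallel gripper is mounted at the origin on the work surface. World frame = base frame: x ahead of the robot, y to its left, z up, the work surface at z = 0. Lengths are in m, angles in rad, forces in N, time in s.
With the tool pointing down it reaches from about 0.35 to 0.9 m from the base axis. Payload 8.1 kg.
Tool frame: the origin (TCP) lies at the very end of the fingers, on their centre line; the grasp point (between the pads) lies 19 mm behind it; z points along the fingers, y is the line along which they close (so a half turn about z gives the same grasp; the last joint's range is limited). The gripper opens to 92 mm and grips with 3 to 60 N. Pads are 19 mm wide; open, the fingers measure 130 mm over their backs; the gripper's body (75 mm by 190 mm) begins 47 mm behind the grasp point.
Start: joints at [-1.436, 0.434, 0.025, 1.573, -0.012, 1.134, -0.075], TCP at [0.147, 0.607, 0.227] pointing down, gripper open.
Joint ranges: [-2.62, 2.62], [-0.44, 2.09], [-1.27, 1.32], [0.08, 2.57], [-1.32, 4.46], [0.12, 2], [-2.74, 2.74]. Speed limits (rad/s): [2.22, 2.22, 3.01, 3.01, 3.14, 3.14, 3.14].

INTERFACE

Orientations are given as a rotation vector (axis times angle).
In Python, from cell import arm gives the robot as it stands.
- The arm moves only by the tool carry_out, never from a script. Its argument "commands" is a list of rows, each a list of 7 numbers: the opening, from 0 (shut) to 1 (fully open), then the shift along the tool's x, y, z each as a share of 0.025 m, from -1 to 1, then the turn, a rotation vector about the tool's x, y, z each as a share of 0.1 rad, from -1 to 1. A call has 1 to 8 rows; each row shifts and turns the commanded pose from where the row before left it, along the tool's axes as they then stand; what a row does not reach is not made up. A row lasts 1/10 s, in which the tool goes at most 50 mm and 8.59 degrees, less where a joint would pass 70% of its speed; a pose out of reach is approached as far as the arm can. A call with a number of a shift or a turn outside -1 to 1 is refused whole. A call with a gripper value outside its range is refused whole. The fingers move at their own pace and stop on an object; "squeeze" is the grip in N (left out, the last holds). Time passes only in rows, so rows that do not move let the fingers close. It gives the time, the measured TCP pose, the force, the opening and the grip force at its end, in the units of the state.
- arm.observe(): the state, without advancing time (a new reading comes with each control period).
- arm.get_image(name): name is "side" or "top" or "wrist"; returns a dict with "pixels" (384x512x3 uint8, red, green, blue), "range_z" (384x512 float32, m along the optical axis (not along the pixel's ray), 0 where there is no reading), "mtx" (3x3 intrinsics, pixels), "R" (3x3) and "t" (3): a world point X has camera coordinates R X + t; the wrist camera has in their place "tool_from_camera" (4x4, takes a point from camera to tool coordinates, whose origin is the TCP and whose axes are the flange's). Camera axes: x right, y down, z forward; pixel columns grow to the right and rows downward; lengths in m; the calibration is good to about 2 mm. A picture is of the moment at which its call begins: read the wrist's pose just before it.
- arm.sign_off(): hands the job in; it is judged then, once.
The state is a dict: "clock": time; "joints": joint angles; "dq": joint speeds; "joint_efforts": joint torques, N m; "position": TCP position; "ee_rot": TCP orientation; "force": force on the tool from outside, world axes, zero at the start; "ft_torque": the same for the moment, N m; "width": opening from 0.0 (shut) to 1.0 (fully open); "gripper_force": force on a finger pad.
Only numpy, scipy, OpenCV 4.12 (cv2) and the standard library are available. Lean on these libraries where they do the work, as an engineer would, in place of code of your own. Each camera call takes 0.05 s, during which the arm holds its last target. There are 200 camera calls.

## Working session

There is one attempt and no reset: what is moved stays moved. The work goes in short steps, Python scripts to look and compute and a tool call to move; the robot and the scene stay as the last step left them, time stands still between calls to the robot, and variables do not carry over. Pictures are saved under pics/ and viewed, at most 10 in all, crops included, and the job is handed in when it is done.

Besides the shell and the picture viewer there is one more tool, called after "Emit:" by a JSON object that holds its "method" and its "body". carry_out: Moves the arm, as the interface text tells. Shift numbers are shares of 0.025 m and turn numbers shares of 0.1 rad, none past 1 either way. Its arguments: {"type":"object","properties":{"commands":{"type":"array"},"squeeze":{"type":"number"}},"required":["commands"]}

```bash
mkdir -p pics; cat > h.py <<'E'
import numpy as np, cv2, pickle
from cell import arm
def grab(n, tag):
    s=arm.observe(); im=arm.get_image(n); pickle.dump((s,im),open(f'pics/{tag}.pkl','wb'))
    cv2.imwrite(f'pics/{tag}.png',im['pixels'][:,:,::-1]); return s,im
def load(tag): return pickle.load(open(f'pics/{tag}.pkl','rb'))
def cloud(im):
    v,u=np.mgrid[0:384,0:512]; z=im['range_z'];K=im['mtx']
    c=np.stack([(u-K[0,2])/K[0,0]*z,(v-K[1,2])/K[1,1]*z,z],-1)
    P=(c-im['t'])@im['R']   # R^T (c-t)
    P[z==0]=np.nan
    return P
def ray(im,u,v,h):
    d=np.linalg.inv(im['mtx'])@[u,v,1]; R=im['R'];o=-R.T@im['t'];d=R.T@d
    return o+d*(h-o[2])/d[2]
E
python3 - <<'E'
from h import *
s,a=grab('top','top0'); _,b=grab('side','side0')
for k in ('clock','position','ee_rot','force','width'): print(k,s[k])
for i in(a,b): print(-i['R'].T@i['t'], i['R'][2])
E
```

```text
clock 0.0
position [0.14715694 0.60690817 0.22595102]
ee_rot [-3.72719577e-01 -3.11938190e+00  2.42364018e-03]
force [0.08003764 0.66179544 0.45027644]
width 1.002221627222487
[ 0.3421865  -0.06226513  1.41980011] [ 0.12649491  0.00263306 -0.99196376]
[ 1.69119716e-04 -1.16868150e+00  9.83331187e-01] [ 0.33394919  0.76178273 -0.55512613]
```

View pics/top0.png

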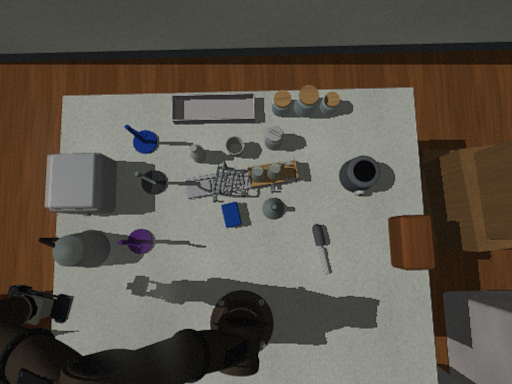

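View pics/side0.png

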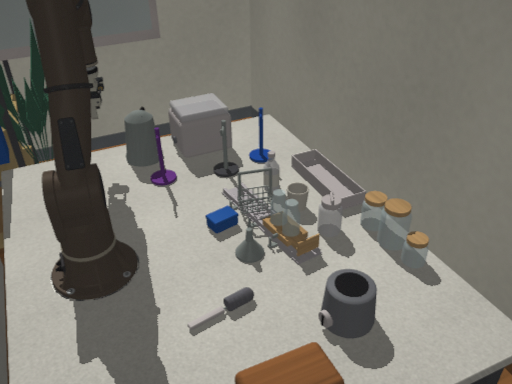

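Top view: there are three hook stands, blue at (145,141), purple at (140,240) and grey steel at (152,181). The grey one is the hook meant, because the coloured ones are look-alikes. The basket is at about (230,182) and the carrier at about (272,174). I'll confirm in one enlarged crop.

```bash
python3 - <<'E'
from h import *
a=load('top0')[1]['pixels'][120:225,115:310,::-1]; b=load('side0')[1]['pixels'][105:265,140:345,::-1]
a=cv2.resize(a,None,fx=4,fy=4,interpolation=2)[:,:800]; cv2.imwrite('pics/ca.png',a[:, :790])
cv2.imwrite('pics/cb.png',cv2.resize(b,None,fx=3.7,fy=3.7,interpolation=2))
E
```

```text
(no output)
```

View pics/ca.png

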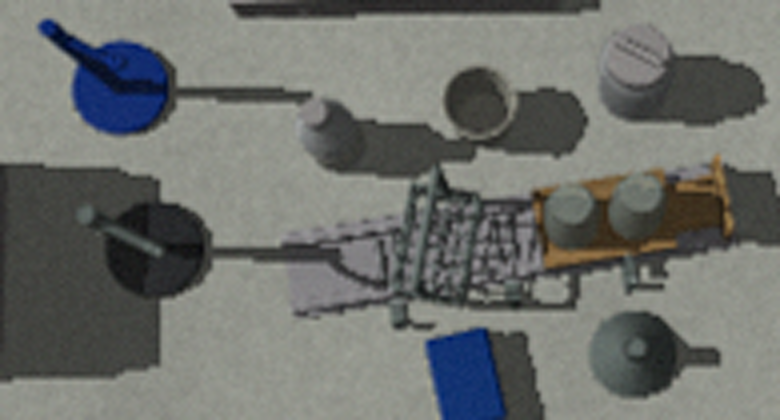

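View pics/cb.png

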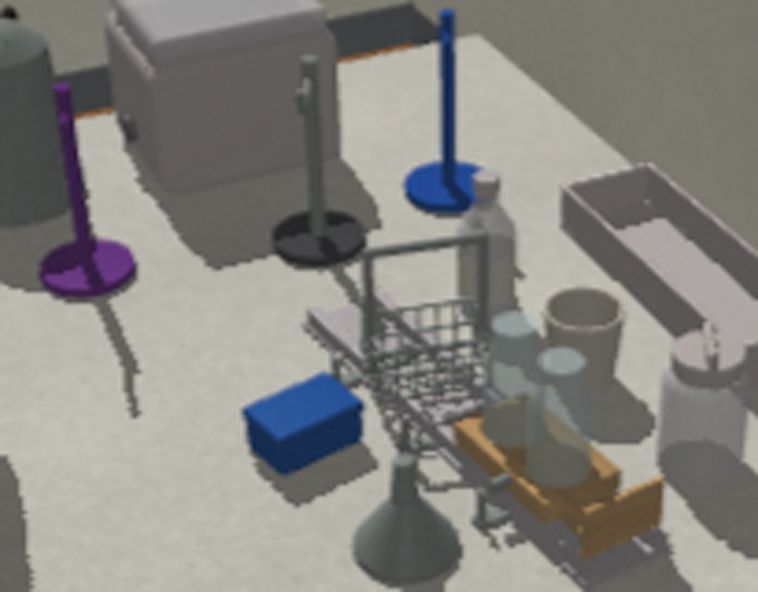

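The crops show a plain steel stand with a dark foot at side-crop (315,240), its hook turned towards the camera and the basket. The blue stand at (445,190) and the purple one at (88,265) are look-alikes. Basket bar ends are at side-crop (368,250) and (487,238). Next I measure with depth and rays.

```bash
python3 - <<'E'
from h import *
np.set_printoptions(precision=3,suppress=True)
C=[]
for n in('top0','side0'):
    im=load(n)[1];P=cloud(im);C.append((P,im['pixels']))
    print(n,'bench z',np.nanmedian(P[...,2][(abs(P[...,2])<.02)]))
    for k in ('u0v0',):
        pass
T,S=C[0][0],C[1][0]
im=load('top0')[1]; 
f=ray(im,154,182,.0);print('foot approx',f)
for n,P in(('top',T),('side',S)):
    m=(np.hypot(P[...,0]-f[0],P[...,1]-f[1])<.13)&(P[...,2]>.05)&(P[...,2]<.25)
    v,u=np.nonzero(m)
    print(n,len(v))
    for a,b in sorted(zip(v,u))[::max(1,len(v)//70)]: print((b,a),P[a,b])
E
```

```text
top0 bench z 5.3205922295471315e-05
side0 bench z 0.002380639640714295
foot approx [0.563 0.353 0.   ]
top 93
(np.int64(135), np.int64(172)) [0.566 0.357 0.216]
(np.int64(136), np.int64(172)) [0.567 0.355 0.212]
(np.int64(137), np.int64(172)) [0.566 0.35  0.215]
(np.int64(134), np.int64(173)) [0.563 0.36  0.217]
(np.int64(135), np.int64(173)) [0.563 0.357 0.216]
(np.int64(136), np.int64(173)) [0.562 0.352 0.221]
(np.int64(137), np.int64(173)) [0.564 0.352 0.212]
(np.int64(138), np.int64(173)) [0.563 0.347 0.214]
(np.int64(139), np.int64(173)) [0.565 0.347 0.204]
(np.int64(134), np.int64(174)) [0.56  0.361 0.215]
(np.int64(135), np.int64(174)) [0.56  0.358 0.213]
(np.int64(136), np.int64(174)) [0.56  0.355 0.212]
(np.int64(137), np.int64(174)) [0.559 0.349 0.218]
(np.int64(138), np.int64(174)) [0.558 0.345 0.22 ]
(np.int64(139), np.int64(174)) [0.56  0.346 0.208]
(np.int64(140), np.int64(174)) [0.563 0.347 0.193]
(np.int64(141), np.int64(174)) [0.565 0.347 0.182]
(np.int64(135), np.int64(175)) [0.555 0.356 0.219]
(np.int64(136), np.int64(175)) [0.556 0.354 0.214]
(np.int64(137), np.in
[... 7855 characters left out ...]
), np.int64(154)) [0.564 0.348 0.078]
(np.int64(223), np.int64(155)) [0.557 0.351 0.074]
(np.int64(225), np.int64(155)) [0.563 0.345 0.075]
(np.int64(223), np.int64(156)) [0.558 0.354 0.068]
(np.int64(225), np.int64(156)) [0.563 0.346 0.07 ]
(np.int64(223), np.int64(157)) [0.557 0.352 0.064]
(np.int64(225), np.int64(157)) [0.561 0.342 0.068]
(np.int64(223), np.int64(158)) [0.555 0.349 0.062]
(np.int64(225), np.int64(158)) [0.563 0.346 0.062]
(np.int64(223), np.int64(159)) [0.557 0.355 0.054]
(np.int64(225), np.int64(159)) [0.561 0.342 0.059]
(np.int64(224), np.int64(160)) [0.557 0.343 0.055]
(np.int64(226), np.int64(160)) [0.566 0.346 0.052]
(np.int64(224), np.int64(161)) [0.557 0.344 0.051]
```

```bash
python3 - <<'E'
from h import *
np.set_printoptions(precision=3,suppress=True)
def fit(p,name):
    c=p.mean(0);_,s,vt=np.linalg.svd(p-c);d=vt[0]*np.sign(vt[0][0]);t=(p-c)@d
    print(name,len(p),'c',c,'mid',c+d*(t.min()+t.max())/2,'len',np.ptp(t),'dir',d,'ang',np.degrees(np.arctan2(d[1],d[0])))
for n in('top0','side0'):
    im=load(n)[1];P=cloud(im); px=im['pixels'].astype(int); hsv=cv2.cvtColor(im['pixels'],cv2.COLOR_RGB2HSV)
    x,y,z=P[...,0],P[...,1],P[...,2]
    R=(x>.35)&(x<.72)&(y>-.25)&(y<.28)
    m=(abs(x-.53)<.12)&(abs(y-.11)<.1)&(z>.13)&(z<.18)
    v,u=np.nonzero(m);print(n,'bar px',u.min(),u.max(),v.min(),v.max())
    fit(P[m],'bar region')
    wood=R&(hsv[...,0]>8)&(hsv[...,0]<22)&(hsv[...,1]>110)
    for lo,hi in((.06,.08),(.0,.025),(.03,.055)):
        q=P[wood&(z>lo)&(z<hi)]
        if len(q)>3: fit(q,f'wood {lo}-{hi}'); print('   ',q.min(0),q.max(0))
    for lo in (.10,.145,.125):
        q=P[R&(z>lo)&(z<.2)&(y<.06)&(y>-.2)&(x>.48)]
        if len(q): print('bottle pts',lo,len(q),q.mean(0))
    fins=R&(z>.028)&(z<.042)&(x<.50)&(x>.42)&(y<.2)
    for a,b in zip(*np.nonzero(fins)): print('fin?',(b,a),P[a,b]) if n=='top0' else 0
    # rail footprint z~0.015-0.022
    q=P[R&(z>.012)&(z<.024)&(x>.47)&(x<.62)&(y>.17)]
    if len(q): fit(q,'rail end'); print(q.min(0),q.max(0))
E
```

```text
top0 bar px 217 225 162 193
bar region 90 c [0.55  0.061 0.162] mid [0.55  0.061 0.162] len 0.11311323200853679 dir [ 0.981 -0.195  0.004] ang -11.266002515222105
wood 0.06-0.08 36 c [ 0.593 -0.223  0.07 ] mid [ 0.591 -0.224  0.07 ] len 0.07557168378155582 dir [ 0.989  0.139 -0.047] ang 7.998926295777899
    [ 0.554 -0.229  0.062] [ 0.629 -0.216  0.077]
wood 0.0-0.025 9 c [ 0.593 -0.186  0.021] mid [ 0.586 -0.162  0.019] len 0.11600815207936974 dir [ 0.27  -0.958  0.1  ] ang -74.26927101448766
    [ 0.567 -0.223  0.009] [ 0.618 -0.106  0.025]
wood 0.03-0.055 302 c [ 0.57  -0.134  0.041] mid [ 0.57  -0.134  0.041] len 0.1835671529318348 dir [ 0.217 -0.975 -0.044] ang -77.43865988059817
    [ 0.53  -0.225  0.03 ] [ 0.621 -0.041  0.055]
bottle pts 0.1 476 [ 0.607 -0.099  0.135]
bottle pts 0.145 208 [ 0.577 -0.074  0.154]
bottle pts 0.125 266 [ 0.589 -0.084  0.149]
fin? (np.int64(242), np.int64(195)) [ 0.496 -0.011  0.034]
fin? (np.int64(243), np.int64(195)) [ 0.496 -0.015  0.036]
fin? (np.int64(242), np.int64(196)) [ 0.493 -0.01   0.029]
fin? (np.int64(243), np.int64(196)) [ 0.493 -0.01
[... 5932 characters left out ...]
813978304148
wood 0.06-0.08 33 c [ 0.59  -0.229  0.071] mid [ 0.597 -0.229  0.07 ] len 0.07764671284751565 dir [ 0.991  0.117 -0.066] ang 6.735019403740286
    [ 0.559 -0.238  0.062] [ 0.635 -0.223  0.076]
wood 0.03-0.055 187 c [ 0.567 -0.144  0.044] mid [ 0.567 -0.144  0.044] len 0.19937657905589173 dir [ 0.394 -0.919 -0.022] ang -66.77958867660152
    [ 0.532 -0.234  0.03 ] [ 0.635 -0.05   0.054]
bottle pts 0.1 886 [ 0.6   -0.107  0.132]
bottle pts 0.145 273 [ 0.577 -0.068  0.156]
bottle pts 0.125 499 [ 0.59  -0.089  0.146]
rail end 56 c [0.528 0.19  0.019] mid [0.534 0.19  0.019] len 0.09002132094810171 dir [1.    0.012 0.014] ang 0.6597394240644933
[0.489 0.17  0.012] [0.579 0.212 0.024]
```

Emit:
{"method": "carry_out", "body": {"commands": [[1,0,0,-1,0,0,-0.42],[1,0,0,-1,0,0,0],[1,-0.5,-0.5,-1,0,0,0],[1,-0.9,-0.9,0,0,0,0],[1,-0.9,-0.9,0,0,0,0],[1,-0.9,-0.9,0,0,0,0],[1,-0.9,-0.9,0,0,0,0],[1,-0.9,-0.9,0,0,0,0]]}}

```text
clock: 0.9
position: [0.246, 0.4591, 0.3014]
ee_rot: [-0.307, -3.126, 0.001]
force: [0.0, -0.2, 0.4]
width: 0.998
gripper_force: 0.0
```

Emit:
{"method": "carry_out", "body": {"commands": [[0.7,-0.9,-0.9,0,0,0,0],[0.7,-0.9,-0.9,0,0,0,0],[0.7,-0.9,-0.9,0,0,0,0],[0.7,-0.9,-0.9,0,0,0,0],[0.7,-0.9,-0.9,0,0,0,0],[0.7,-0.9,-0.9,0,0,0,0],[0.7,-0.9,-0.9,0,0,0,0],[0.7,-0.9,-0.9,0,0,0,0]]}}

```text
clock: 1.7
position: [0.3874, 0.2475, 0.3016]
ee_rot: [-0.307, -3.126, 0.0]
force: [0.5, 0.4, -0.9]
width: 0.699
gripper_force: 0.0
```

```bash
cat >> h.py <<'E'
from scipy.spatial.transform import Rotation as Ro
def go(xyz,yaw):  # yaw = world angle (deg) of tool y, tool down: tool-frame shares needed
    s=arm.observe(); R=Ro.from_rotvec(s['ee_rot']); y=np.radians(yaw)
    G=Ro.from_matrix(np.array([[-np.sin(y),np.cos(y),0],[np.cos(y),np.sin(y),0],[0,0,-1]]).T)if 0 else None
    ty=np.array([np.cos(y),np.sin(y),0]);tz=np.array([0,0,-1.]);tx=np.cross(ty,tz)
    G=Ro.from_matrix(np.stack([tx,ty,tz],1))
    p=np.array(xyz)-s['position']
    print('t',s['clock'],'pos',np.round(s['position'],4),'w',round(s['width'],3),'F',np.round(s['force'],1),'gf',s['gripper_force'])
    print('shift shares now',np.round(R.inv().apply(p)/.025,2),'in goal frame',np.round(G.inv().apply(p)/.025,2),'turn',np.round((R.inv()*G).as_rotvec()/.1,2))
E
python3 -c "
from h import *
go((.5245,.0645,.30),78.8)"
```

```text
t 1.7 pos [0.3874 0.2475 0.3016] w 0.699 F [ 0.5  0.4 -0.9] gf 0.0
shift shares now [-6.8  -6.11  0.06] in goal frame [-6.8  -6.12  0.06] turn [-0. -0. -0.]
```

Emit:
{"method": "carry_out", "body": {"commands": [[0.5,-0.9,-0.85,0,0,0,0],[0.5,-0.9,-0.85,0,0,0,0],[0.5,-0.9,-0.85,0,0,0,0],[0.5,-0.9,-0.85,0,0,0,0],[0.5,-0.9,-0.85,0,0,0,0],[0.5,-0.9,-0.85,0,0,0,0],[0.5,-0.9,-0.7,0.3,0,0,0],[0.5,-0.5,-0.3,0.3,0,0,0]]}}

```text
clock: 2.5
position: [0.5252, 0.0635, 0.2865]
ee_rot: [0.312, 3.125, -0.001]
force: [-0.2, -0.7, -0.6]
width: 0.498
gripper_force: 0.0
```

```bash
python3 - <<'E'
from h import *
np.set_printoptions(precision=4,suppress=True)
go((.5245,.0645,.141),78.8)
s,im=grab('wrist','w1')
T=im['tool_from_camera'];R=Ro.from_rotvec(s['ee_rot']).as_matrix()
z=im['range_z'];K=im['mtx'];v,u=np.mgrid[0:384,0:512]
c=np.stack([(u-K[0,2])/K[0,0]*z,(v-K[1,2])/K[1,1]*z,z],-1)
P=(c@T[:3,:3].T+T[:3,3])@R.T+s['position']
m=(z>0)&(P[...,2]>.14)&(P[...,2]<.18)&(abs(P[...,0]-.55)<.1)&(abs(P[...,1]-.06)<.05)
q=P[m];print(len(q),q.min(0),q.max(0))
top=q[q[:,2]>np.percentile(q[:,2],50)]
c=np.median(top,0);_,_,vt=np.linalg.svd(top-top.mean(0),full_matrices=False);d=vt[0]*np.sign(vt[0,0]);t=(top-top.mean(0))@d
print('mid',top.mean(0)+d*(t.min()+t.max())/2,'len',np.ptp(t),'ang',np.degrees(np.arctan2(d[1],d[0])),'topz',np.percentile(q[:,2],[50,95]))
E
```

```text
t 2.5 pos [0.5252 0.0635 0.2865] w 0.498 F [-0.2 -0.7 -0.6] gf 0.0
shift shares now [0.04 0.04 5.82] in goal frame [0.03 0.03 5.82] turn [-0.01  0.01 -0.03]
1290 [0.4991 0.045  0.14  ] [0.6106 0.0748 0.1682]
mid [0.5557 0.0597 0.1664] len 0.11083779578210913 ang -11.20048677078156 topz [0.1656 0.1672]
```

View pics/w1.png

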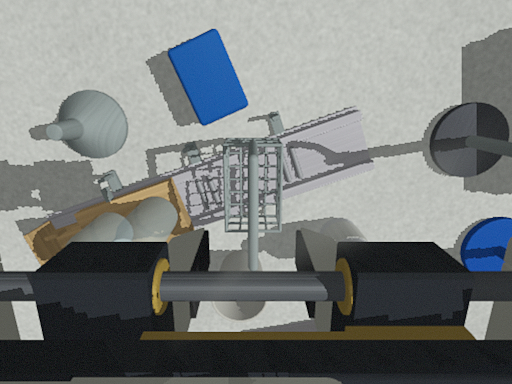

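Wrist view: the bar runs up the image at column ~253 between the open fingers at (195,275) and (335,275). The basket mesh is below it at (253,185), and nothing is in the way of the descent.

Emit:
{"method": "carry_out", "body": {"commands": [[0.5,-0.1,0.08,1,0,0,0],[0.5,0,0,1,0,0,0],[0.5,0,0,1,0,0,0],[0.5,0,0,1,0,0,0],[0.5,0,0,1,0,0,0],[0.5,0,0,0.75,0,0,0],[0.5,0,0,0,0,0,0]]}}

```text
clock: 3.25
position: [0.5248, 0.0679, 0.1407]
ee_rot: [-0.306, -3.122, 0.002]
force: [-0.2, 0.8, -0.3]
width: 0.498
gripper_force: 0.0
```

Emit:
{"method": "carry_out", "body": {"commands": [[0,0,0,0,0,0,0],[0,0,0,0,0,0,0],[0,0,0,0,0,0,0],[0,0,0,0,0,0,0],[0,0,0,0,0,0,0],[0,0,0,0,0,0,0],[0,0,0,0,0,0,0]], "squeeze": 40}}

```text
clock: 3.95
position: [0.5272, 0.0675, 0.1434]
ee_rot: [0.307, 3.126, 0.0]
force: [-1.9, -1.5, 4.6]
width: 0.095
gripper_force: 40.0
```

Emit:
{"method": "carry_out", "body": {"commands": [[0,0,0,-0.3,0,0,0],[0,0,0,-0.5,0,0,0],[0,0,0,-0.6,0,0,0],[0,0,0,-0.6,0,0,0],[0,0,0,-0.6,0,0,0],[0,0,0,-0.6,0,0,0],[0,0,0,-0.4,0,0,0],[0,0,0,0,0,0,0]]}}

```text
clock: 4.75
position: [0.5278, 0.0678, 0.2347]
ee_rot: [0.307, 3.124, 0.002]
force: [-0.4, 0.7, -1.9]
width: 0.093
gripper_force: 40.0
```

```bash
cat >> h.py <<'E'
def bar(n,tag):
    s,im=grab(n,tag);P=cloud(im);p=s['position'];q=P.reshape(-1,3)
    return s,im,q
def barfit(n,tag):
    s,im,q=bar(n,tag);p=s['position']; y=Ro.from_rotvec(s['ee_rot']).as_matrix()[:,1]; x=Ro.from_rotvec(s['ee_rot']).as_matrix()[:,0]
    r=q-(p+[0,0,.019]); a=r@x; b=r@y
    m=(abs(b)<.02)&(abs(r[:,2])<.025)&(a<-.014)&(a>-.1)
    k=q[m]
    if len(k)<8: print(n,'few',len(k)); return
    c=k.mean(0);_,_,vt=np.linalg.svd(k-c,full_matrices=False);d=vt[0]*np.sign(vt[0,0]);t=(k-c)@d
    print(n,len(k),'from',np.round(c+d*t.min(),3),'far end',np.round(c+d*t.max(),3),'ang',np.degrees(np.arctan2(d[1],d[0])).round(1),'slope',np.degrees(np.arcsin(d[2])).round(1),'zq',np.percentile(k[:,2],[10,50,90]).round(4))
E
python3 -c "
from h import *
barfit('top','top2');barfit('side','side2')
go((.513,.323,.231),62.4)"
```

```text
top few 1
side 67 from [0.545 0.061 0.257] far end [0.612 0.048 0.246] ang -10.7 slope -9.3 zq [0.2372 0.2527 0.2566]
t 4.85 pos [0.5268 0.0678 0.2329] w 0.092 F [-0.7  0.6 -1.6] gf 39.999534487724304
shift shares now [2.53 9.91 0.08] in goal frame [5.22 8.79 0.07] turn [ 0.   -0.    2.86]
```

Emit:
{"method": "carry_out", "body": {"commands": [[0,0.5,0,0,0,0,0.3],[0,0.7,0,0,0,0,0.5],[0,0.7,0,0,0,0,0.5],[0,0.7,0,0,0,0,0.5],[0,0.7,0,0,0,0,0.5],[0,0.7,0.2,0,0,0,0.5],[0,0.5,0.5,0,0,0,0.06],[0,0.2,0.7,0,0,0,0]]}}

```text
clock: 5.65
position: [0.431, 0.1377, 0.2324]
ee_rot: [-0.749, -3.049, 0.001]
force: [0.3, -0.1, -2.0]
width: 0.095
gripper_force: 40.0
```

```bash
python3 -c "
from h import *
go((.5123,.3234,.231),62.4)"
```

```text
t 5.65 pos [0.431  0.1377 0.2324] w 0.095 F [ 0.3 -0.1 -2. ] gf 39.99947190284729
shift shares now [0.56 8.09 0.05] in goal frame [0.56 8.09 0.06] turn [-0.01 -0.01 -0.  ]
```

Emit:
{"method": "carry_out", "body": {"commands": [[0,0.2,0.8,0,0,0,0],[0,0.2,0.8,0,0,0,0],[0,0.16,0.8,0,0,0,0],[0,0,0.8,0,0,0,0],[0,0,0.8,0,0,0,0],[0,0,0.6,0,0,0,0],[0,0,0.4,0,0,0,0],[0,0,0,0,0,0,0]]}}

```text
clock: 6.45
position: [0.4783, 0.2558, 0.2326]
ee_rot: [0.748, 3.051, -0.0]
force: [-0.1, -0.1, -2.8]
width: 0.094
gripper_force: 40.0
```

```bash
python3 - <<'E'
from h import *
np.set_printoptions(precision=4,suppress=True)
go((.5123,.3234,.231),62.4)
for n in('top','side'):
    barfit(n,n+'3')
s,im=load('side3')
p=im['pixels'][90:210,160:330,::-1];cv2.imwrite('pics/c3.png',cv2.resize(p,None,fx=4.5,fy=4.5,interpolation=2))
E
```

```text
t 6.45 pos [0.4783 0.2558 0.2326] w 0.094 F [-0.1 -0.1 -2.8] gf 39.9999725818634
shift shares now [0.05 3.02 0.06] in goal frame [0.05 3.02 0.06] turn [-0.    0.    0.01]
top 48 from [0.511 0.24  0.256] far end [0.552 0.216 0.246] ang -30.3 slope -12.3 zq [0.2456 0.2523 0.2558]
side 79 from [0.491 0.245 0.258] far end [0.554 0.211 0.246] ang -28.4 slope -8.9 zq [0.2399 0.2532 0.2571]
```

View pics/c3.png

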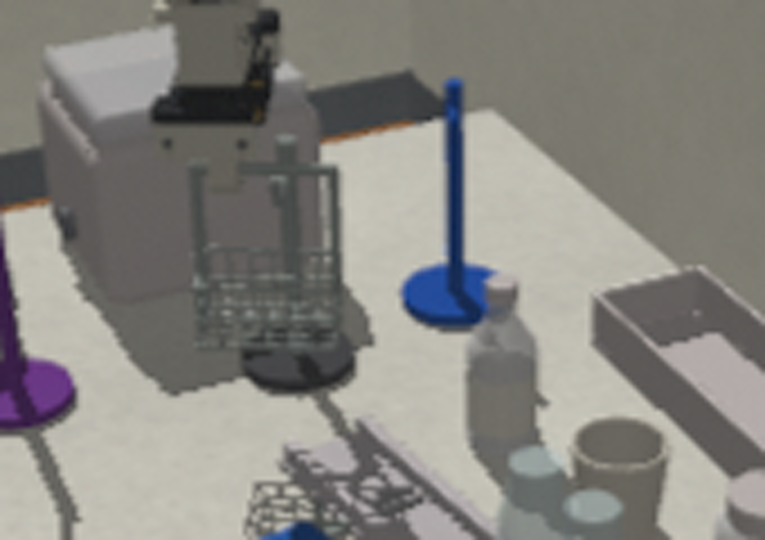

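The side crop shows the basket held level. The hook tip at crop (277,190) lies below the bar and between the handle legs at (198,220) and (335,215), so the way in is clear.

Emit:
{"method": "carry_out", "body": {"commands": [[0,0,0.4,0,0,0,0],[0,0,0.6,0,0,0,0],[0,0,0.6,0,0,0,0],[0,0,0.6,0,0,0,0],[0,0,0.5,0,0,0,0],[0,0,0.3,0,0,0,0],[0,0,0,0,0,0,0]]}}

```text
clock: 7.25
position: [0.5129, 0.3222, 0.2327]
ee_rot: [-0.748, -3.051, -0.0]
force: [0.8, -0.2, -3.0]
width: 0.094
gripper_force: 40.0
```

Emit:
{"method": "carry_out", "body": {"commands": [[0,0,0,0.4,0,0,0],[0,0,0,0.4,0,0,0],[0,0,0,0.4,0,0,0],[0,0,0,0.3,0,0,0],[0,0,0,0.3,0,0,0],[0,0,0,0.2,0,0,0],[0,0,0,0,0,0,0]]}}

```text
clock: 7.95
position: [0.5123, 0.3207, 0.1822]
ee_rot: [-0.75, -3.05, 0.002]
force: [0.1, -0.7, -2.3]
width: 0.094
gripper_force: 40.0
```

Emit:
{"method": "carry_out", "body": {"commands": [[0,0,0,0.12,0,0,0],[0,0,0,0.1,0,0,0],[0,0,0,0,0,0,0]]}}

```text
clock: 8.25
position: [0.5129, 0.3212, 0.1777]
ee_rot: [0.749, 3.05, 0.001]
force: [-1.4, -0.2, 1.9]
width: 0.096
gripper_force: 40.0
```

```bash
python3 - <<'E'
from h import *
for n in('top','side'): barfit(n,n+'4')
E
```

```text
top 47 from [0.543 0.307 0.202] far end [0.587 0.281 0.191] ang -30.1 slope -12.0 zq [0.187  0.1981 0.2028]
side 77 from [0.524 0.308 0.204] far end [0.592 0.279 0.191] ang -23.1 slope -10.2 zq [0.1846 0.1986 0.2051]
```

The vertical force went from −2.3 to +1.9 N, so the hook is carrying the bar. I'll release gently.

Emit:
{"method": "carry_out", "body": {"commands": [[0.15,0,0,0,0,0,0],[0.2,0,0,0,0,0,0],[0.35,0,0,0,0,0,0],[0.35,0,0,0,0,0,0],[0.35,0,0,0,0,0,0],[0.35,0,0,0,0,0,0]]}}

```text
clock: 8.95
position: [0.5127, 0.321, 0.1775]
ee_rot: [-0.75, -3.051, -0.0]
force: [0.1, -0.2, 0.4]
width: 0.35
gripper_force: 0.0
```

```bash
python3 - <<'E'
from h import *
for n in('top','side'): barfit(n,n+'5')
s,im=load('side5')
p=im['pixels'][90:200,160:300,::-1];cv2.imwrite('pics/c5.png',cv2.resize(p,None,fx=5,fy=5,interpolation=2))
go((.513,.321,.27),62.4)
E
```

```text
top 47 from [0.544 0.306 0.202] far end [0.587 0.281 0.194] ang -30.3 slope -9.6 zq [0.1909 0.1992 0.2032]
side 75 from [0.523 0.306 0.204] far end [0.593 0.28  0.191] ang -21.0 slope -10.2 zq [0.1821 0.1995 0.2054]
t 9.05 pos [0.5127 0.321  0.1775] w 0.349 F [-0.  -0.2 -0.6] gf 0.0
shift shares now [-0.01  0.01 -3.7 ] in goal frame [-0.01  0.01 -3.7 ] turn [ 0. -0. -0.]
```

View pics/c5.png

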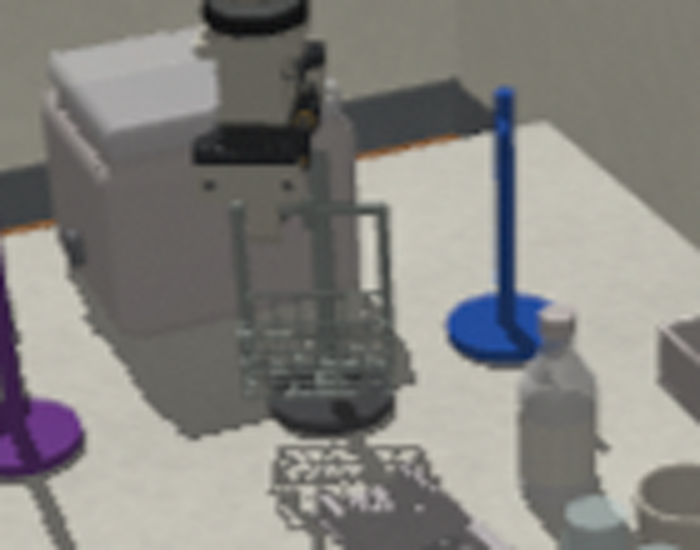

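The basket hangs on the hook, with the bar at crop (235..385, 208), the hook tip at (290,210), and the fingers open around the bar near (262,225) without squeezing. Withdraw upwards.

Emit:
{"method": "carry_out", "body": {"commands": [[0.35,0,0,-0.3,0,0,0],[0.35,0,0,-0.5,0,0,0],[0.35,0,0,-0.8,0,0,0],[0.35,0,0,-1,0,0,0],[0.35,0,0,-1,0,0,0],[0.35,0,0,-1,0,0,0],[0.35,0,0,0,0,0,0]]}}

```text
clock: 9.75
position: [0.5144, 0.3217, 0.2974]
ee_rot: [0.749, 3.046, 0.009]
force: [0.9, -0.4, 0.0]
width: 0.348
gripper_force: 0.0
```

```bash
python3 - <<'E'
from h import *
np.set_printoptions(precision=3,suppress=True)
s,im=grab('top','top6'); sb,ib=grab('side','side6')
go((.513,.321,.27),62.4)
for n,i in(('top',im),('side',ib)):
    P=cloud(i);x,y,z=P[...,0],P[...,1],P[...,2]
    q=P[(np.hypot(x-.545,y-.305)<.07)&(z>.19)&(z<.208)];print(n,'bar/hook',len(q),q.min(0),q.max(0))
    for nm,(cx,cy,r,lo) in dict(disp=(.71,-.14,.08,.10),funnel=(.44,-.13,.06,.075),warmer=(.57,-.5,.13,.10),cup=(.68,.02,.07,.07),soap=(.66,.16,.07,.13)).items():
        q=P[(np.hypot(x-cx,y-cy)<r)&(z>lo)&(z<.17)]
        if len(q):print(nm,len(q),q.min(0),q.max(0))
    hsv=cv2.cvtColor(i['pixels'],cv2.COLOR_RGB2HSV)
    wood=(hsv[...,0]>8)&(hsv[...,0]<22)&(hsv[...,1]>90)&(x>.5)&(x<.68)&(y<-.2)&(y>-.26)
    w=P[wood&(z>.064)];l=np.polyfit(w[:,0],w[:,1],1);print('plate top line',len(w),w.min(0),w.max(0),l,np.degrees(np.arctan(l[0])))
    # rail guide edges: z .015-.024
    g=P[(z>.014)&(z<.024)&(x>.47)&(x<.66)&(y>-.02)&(y<.22)]
    for a in np.arange(-.02,.22,.03):
        k=g[(g[:,1]>a)&(g[:,1]<a+.03)]
        if len(k): print('rail y',round(a+.015,3),k[:,0].min().round(3),k[:,0].max().round(3))
E
```

```text
t 9.85 pos [0.513 0.321 0.294] w 0.346 F [-0.6 -0.8 -0.5] gf 0.0
shift shares now [-0.   -0.01  0.95] in goal frame [-0.   -0.    0.95] turn [ 0.02  0.01 -0.  ]
top bar/hook 41 [0.544 0.282 0.19 ] [0.586 0.322 0.204]
disp 219 [ 0.689 -0.173  0.1  ] [ 0.752 -0.111  0.14 ]
funnel 24 [ 0.433 -0.143  0.075] [ 0.449 -0.123  0.101]
warmer 867 [ 0.504 -0.537  0.1  ] [ 0.627 -0.413  0.131]
cup 82 [ 0.653 -0.02   0.07 ] [0.728 0.051 0.087]
soap 44 [0.652 0.153 0.138] [0.676 0.177 0.157]
plate top line 35 [ 0.554 -0.23   0.065] [ 0.63  -0.216  0.076] [ 0.14  -0.306] 7.961118963678154
rail y -0.005 0.494 0.602
rail y 0.025 0.516 0.659
rail y 0.055 0.512 0.594
rail y 0.085 0.508 0.591
rail y 0.115 0.476 0.588
rail y 0.145 0.501 0.659
rail y 0.175 0.494 0.638
rail y 0.205 0.494 0.573
side bar/hook 128 [0.487 0.277 0.19 ] [0.588 0.355 0.207]
disp 312 [ 0.692 -0.178  0.1  ] [ 0.754 -0.112  0.14 ]
funnel 59 [ 0.434 -0.147  0.075] [ 0.454 -0.128  0.101]
warmer 1672 [ 0.506 -0.543  0.1  ] [ 0.632 -0.415  0.129]
cup 164 [ 0.654 -0.029  0.07 ] [0.73  0.052 0.087]
soap 56 [0.656 0.147 0.131] [0.679 0.171 0.158]
plate top line 85 [ 0.556 -0.239  0.064] [ 0.635 -0.221  0.078] [ 0.134 -0.308] 7.608995499311529
rail y -0.005 0.496 0.581
rail y 0.025 0.47 0.595
rail y 0.055 0.513 0.598
rail y 0.085 0.479 0.593
rail y 0.115 0.48 0.589
rail y 0.145 0.499 0.659
rail y 0.175 0.496 0.642
rail y 0.205 0.494 0.574
```

```bash
python3 - <<'E'
from h import *
np.set_printoptions(precision=3,suppress=True)
print(load('w1')[1]['tool_from_camera']); s=arm.observe();print(s['joints'])
go((.600,-.29,.294),7.8); go((.600,-.29,.294),187.8)
E
```

```text
[[ 0.001 -0.958 -0.286  0.077]
 [ 1.     0.001  0.001  0.001]
 [-0.001 -0.286  0.958 -0.159]
 [ 0.     0.     0.     1.   ]]
[-0.908  0.362  0.37   1.547 -0.135  1.256  0.57 ]
t 9.85 pos [0.513 0.321 0.294] w 0.346 F [-0.6 -0.8 -0.5] gf 0.0
shift shares now [-14.41 -20.05  -0.04] in goal frame [-24.69   0.13  -0.01] turn [ 0.02 -0.    9.53]
t 9.85 pos [0.513 0.321 0.294] w 0.346 F [-0.6 -0.8 -0.5] gf 0.0
shift shares now [-14.41 -20.05  -0.04] in goal frame [24.69 -0.13 -0.01] turn [  0.     0.03 -21.89]
```

Emit:
{"method": "carry_out", "body": {"commands": [[0,0,0,0,0,0,1],[0,0,0,0,0,0,1],[0,0,0,0,0,0,1],[0,0,0,0,0,0,1],[0,0,0,0,0,0,1],[0,0,0,0,0,0,1],[0,0,0,0,0,0,1],[0,0,0,0,0,0,1]], "squeeze": 20}}

```text
clock: 10.65
position: [0.5121, 0.3208, 0.2916]
ee_rot: [-1.883, -2.514, 0.003]
force: [-0.7, 0.8, 0.0]
width: 0.003
gripper_force: 0.0
```

Emit:
{"method": "carry_out", "body": {"commands": [[0,0,0,0,0,0,1],[0,-0.5,0,0,0,0,0.53],[0,-1,0,0,0,0,0],[0,-1,0,0,0,0,0],[0,-1,0,0,0,0,0],[0,-1,0,0,0,0,0],[0,-1,0,0,0,0,0],[0,-1,0,0,0,0,0]]}}

```text
clock: 11.45
position: [0.5348, 0.159, 0.2918]
ee_rot: [-2.065, -2.367, 0.002]
force: [1.5, -0.3, -0.4]
width: 0.002
gripper_force: 0.0
```

```bash
python3 -c "
from h import *
go((.589,-.290,.294),7.8)"
```

```text
t 11.45 pos [0.5348 0.159  0.2918] w 0.002 F [ 1.5 -0.3 -0.4] gf 0.0
shift shares now [-18.09  -0.29  -0.08] in goal frame [-18.09  -0.29  -0.09] turn [-0.01  0.   -0.  ]
```

Emit:
{"method": "carry_out", "body": {"commands": [[0,-1,-0.05,0,0,0,0],[0,-1,-0.05,0,0,0,0],[0,-1,-0.05,0,0,0,0],[0,-1,-0.05,0,0,0,0],[0,-1,-0.05,0,0,0,0],[0,-1,-0.04,0,0,0,0],[0,-1,0,0,0,0,0],[0,-1,0,0,0,0,0]]}}

```text
clock: 12.25
position: [0.5547, -0.04, 0.2918]
ee_rot: [-2.065, -2.366, 0.001]
force: [-0.5, 0.5, 0.3]
width: 0.006
gripper_force: 0.0
```

Emit:
{"method": "carry_out", "body": {"commands": [[0,-1,0,0,0,0,0],[0,-1,0,0,0,0,0],[0,-1,0,0,0,0,0],[0,-1,0,0,0,0,0],[0,-1,0,0,0,0,0],[0,-1,0,0,0,0,0],[0,-1,0,0,0,0,0],[0,-1,0,0,0,0,0]]}}

```text
clock: 13.05
position: [0.5819, -0.2379, 0.2916]
ee_rot: [-2.064, -2.366, 0.001]
force: [0.7, 0.2, 0.1]
width: 0.003
gripper_force: 0.0
```

Emit:
{"method": "carry_out", "body": {"commands": [[0,-0.9,0,0,0,0,0],[0,-0.9,0,0,0,0,0],[0,-0.3,0,0,0,0,0],[0,0,0,0,0,0,0]]}}

```text
clock: 13.45
position: [0.5888, -0.2901, 0.2917]
ee_rot: [-2.067, -2.364, 0.002]
force: [0.4, -0.6, -0.4]
width: 0.004
gripper_force: 0.0
```

```bash
cat >> h.py <<'E'
def wcloud(tag):
    s,im=grab('wrist',tag);T=im['tool_from_camera'];R=Ro.from_rotvec(s['ee_rot']).as_matrix()
    z=im['range_z'];K=im['mtx'];v,u=np.mgrid[0:384,0:512]
    c=np.stack([(u-K[0,2])/K[0,0]*z,(v-K[1,2])/K[1,1]*z,z],-1)
    P=(c@T[:3,:3].T+T[:3,3])@R.T+s['position'];P[z==0]=np.nan
    return s,im,P
E
python3 - <<'E'
from h import *
np.set_printoptions(precision=4,suppress=True)
go((.589,-.290,.294),7.8)
s,im,P=wcloud('w7')
hsv=cv2.cvtColor(im['pixels'],cv2.COLOR_RGB2HSV);z=P[...,2]
w=P[(hsv[...,0]>8)&(hsv[...,0]<22)&(hsv[...,1]>90)&(z>.066)&(z<.08)&(P[...,1]<-.19)]
a=np.radians(7.8);ux=np.array([np.cos(a),np.sin(a)]);uy=np.array([-np.sin(a),np.cos(a)])
r=(w[:,:2]-[.593,-.229]);print(len(w),'rail x',np.percentile(r@ux,[1,99]),'rail y',np.percentile(r@uy,[1,50,99]),'z',np.median(w[:,2]))
E
```

```text
t 13.45 pos [ 0.5888 -0.2901  0.2917] w 0.004 F [ 0.4 -0.6 -0.4] gf 0.0
shift shares now [ 0.    0.01 -0.09] in goal frame [ 0.    0.01 -0.09] turn [-0.01 -0.   -0.02]
413 rail x [-0.0329  0.2507] rail y [-0.1895  0.0022  0.0045] z 0.07372500603671386
```

View pics/w7.png

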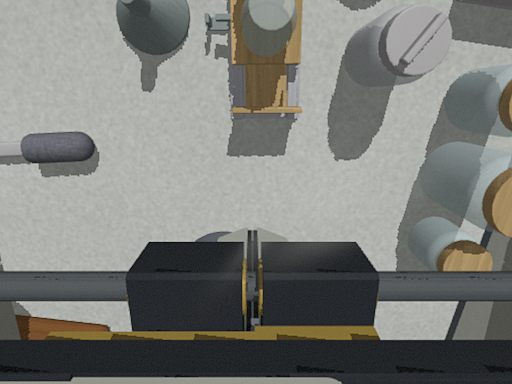

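Wrist view: the push plate edge is at (233..302,110) and the closed fingers at (252,265). The funnel (150,20) and dispenser (415,40) flank the carrier, and the jars (490,190) are further right. I'll check clearance in the gripper's corridor.

```bash
python3 - <<'E'
from h import *
np.set_printoptions(precision=3,suppress=True)
a=np.radians(7.8);ux=np.array([np.cos(a),np.sin(a)]);uy=np.array([-np.sin(a),np.cos(a)])
_,_,P=wcloud('w8')
for n,P in (('top',cloud(load('top6')[1])),('side',cloud(load('side6')[1])),('w',P)):
    q=P.reshape(-1,3);r=q[:,:2]-[.593,-.229];X=r@ux;Y=r@uy;z=q[:,2]
    for nm,m in (('corr high',(Y>-.11)&(Y<.16)&(abs(X+.012)<.13)&(z>.085)&(z<.25)),('behind low',(Y>-.12)&(Y<-.01)&(abs(X+.012)<.05)&(z>.03)&(z<.25))):
        if m.sum(): 
            k=np.c_[X,Y,z][m]; far=k[(abs(k[:,0])>.045)]
            print(n,nm,m.sum(),k.min(0),k.max(0)); 
            for sgn in(-1,1):
                f=far[far[:,0]*sgn>0]
                if len(f): print('   side',sgn,len(f),f.min(0),f.max(0))
E
```

```text
top corr high 342 [-0.142  0.041  0.086] [0.118 0.159 0.162]
   side -1 16 [-0.142  0.107  0.09 ] [-0.129  0.123  0.101]
   side 1 76 [0.101 0.041 0.086] [0.118 0.096 0.128]
side corr high 850 [-0.142  0.037  0.085] [0.118 0.16  0.159]
   side -1 35 [-0.142  0.101  0.085] [-0.125  0.12   0.101]
   side 1 126 [0.102 0.037 0.085] [0.118 0.092 0.13 ]
w corr high 3800 [-0.14   0.039  0.085] [0.118 0.11  0.156]
   side -1 151 [-0.14   0.102  0.085] [-0.123  0.11   0.098]
   side 1 1140 [0.105 0.039 0.085] [0.118 0.094 0.126]
```

Clear. Descend behind the plate.

Emit:
{"method": "carry_out", "body": {"commands": [[0,0,0,1,0,0,0],[0,0,0,1,0,0,0],[0,0,0,1,0,0,0],[0,0,0,1,0,0,0],[0,0,0,1,0,0,0],[0,0,0,1,0,0,0],[0,0,0,1,0,0,0],[0,0,0,1,0,0,0]]}}

```text
clock: 14.35
position: [0.59, -0.2871, 0.0916]
ee_rot: [-2.063, -2.369, -0.001]
force: [-0.2, -1.1, 0.7]
width: 0.006
gripper_force: 0.0
```

Emit:
{"method": "carry_out", "body": {"commands": [[0,0,0,0.9,0,0,0],[0,0,0,0.75,0,0,0],[0,0.3,0,0,0,0,0],[0,0.4,0,0,0,0,0],[0,0.4,0,0,0,0,0],[0,0.3,0,0,0,0,0],[0,0.1,0,0,0,0,0],[0,0,0,0,0,0,0]]}}

```text
clock: 15.15
position: [0.5848, -0.2513, 0.0518]
ee_rot: [2.064, 2.368, 0.001]
force: [-0.3, 0.3, 0.7]
width: 0.005
gripper_force: 0.0
```

```bash
python3 -c "
from h import *
go((.5823,-.2401,.05),7.8)"
```

```text
t 15.15 pos [ 0.5848 -0.2513  0.0518] w 0.005 F [-0.3  0.3  0.7] gf 0.0
shift shares now [ 0.46 -0.04  0.07] in goal frame [ 0.46 -0.04  0.07] turn [0.01 0.   0.01]
```

Emit:
{"method": "carry_out", "body": {"commands": [[0,0.15,0,0,0,0,0],[0,0.1,0,0,0,0,0],[0,0.1,0,0,0,0,0],[0,0.1,0,0,0,0,0],[0,0.08,0,0,0,0,0]]}}

```text
clock: 15.65
position: [0.5829, -0.2422, 0.0514]
ee_rot: [2.064, 2.362, -0.004]
force: [3.2, -13.2, -10.1]
width: 0.005
gripper_force: 6.8
```

Emit:
{"method": "carry_out", "body": {"commands": [[0,0.1,0,0,0,0,0],[0,0.1,0,0,0,0,0]]}}

```text
clock: 15.85
position: [0.5821, -0.2369, 0.0514]
ee_rot: [2.066, 2.362, -0.003]
force: [0.9, -5.2, -1.2]
width: 0.01
gripper_force: 2.2
```

Emit:
{"method": "carry_out", "body": {"commands": [[0,0.15,0,0,0,0,0],[0,0.2,0,0,0,0,0],[0,0.25,0,0,0,0,0],[0,0.25,0,0,0,0,0],[0,0.25,0,0,0,0,0],[0,0.25,0,0,0,0,0],[0,0.25,0,0,0,0,0],[0,0.25,0,0,0,0,0]]}}

```text
clock: 16.65
position: [0.5754, -0.1875, 0.0511]
ee_rot: [-2.065, -2.367, 0.0]
force: [-1.5, -2.0, -1.2]
width: 0.007
gripper_force: 1.0
```

```bash
cat >> h.py <<'E'
a_=np.radians(7.8);UX=np.array([np.cos(a_),np.sin(a_)]);UY=np.array([-np.sin(a_),np.cos(a_)])
def rail(q): r=q[...,:2]-[.593,-.229]; return r@UX,r@UY,q[...,2]
def carr(im,guess):  # feature rows of bottle tops / wood front
    q=cloud(im).reshape(-1,3); X,Y,z=rail(q); Y=Y-guess
    hs=cv2.cvtColor(im['pixels'],cv2.COLOR_RGB2HSV).reshape(-1,3)
    m=(abs(X)<.03)&(z>.143)&(z<.162)&(Y>.12)&(Y<.20)
    w=(hs[:,0]>8)&(hs[:,0]<22)&(hs[:,1]>90)&(abs(X)<.06)&(z>.03)&(z<.055)&(Y>.1)&(Y<.25)
    return m.sum(),np.mean(Y[m])+guess,np.percentile(Y[m],95)+guess,w.sum(),np.percentile(Y[w],98)+guess if w.sum() else None
def track(guess,tag):
    s=arm.observe();print('tcp',np.round(s['position'],4),'Yr',np.round(rail(s['position'])[1],4),'F',np.round(s['force'],1))
    for n in('top','side'):
        _,im=grab(n,n+tag); b=carr(load(n+'6')[1],0); c=carr(im,guess)
        print(n,c[0],b[0],'travel mean/edge/wood',[round(float(c[i]-b[i]),4) for i in(1,2,4)])
E
python3 -c "
from h import *
track(.047,'9')"
```

```text
tcp [ 0.5754 -0.1875  0.0511] Yr 0.0435 F [-1.5 -2.  -1.2]
top 76 85 travel mean/edge/wood [0.0574, 0.0568, 0.0568]
side 93 104 travel mean/edge/wood [0.058, 0.0596, 0.0569]
```

Emit:
{"method": "carry_out", "body": {"commands": [[0,0.25,0,0,0,0,0],[0,0.25,0,0,0,0,0],[0,0.25,0,0,0,0,0],[0,0.25,0,0,0,0,0],[0,0.25,0,0,0,0,0],[0,0.25,0,0,0,0,0],[0,0.2,0,0,0,0,0],[0,0.1,0,0,0,0,0]]}}

```text
clock: 17.55
position: [0.5695, -0.1426, 0.0512]
ee_rot: [-2.064, -2.368, -0.0]
force: [-0.7, -1.8, 0.1]
width: 0.005
gripper_force: 0.8
```

```bash
python3 -c "
from h import *
track(.1,'10')"
```

```text
tcp [ 0.5695 -0.1426  0.0512] Yr 0.0887 F [-0.7 -1.8  0.1]
top 78 85 travel mean/edge/wood [0.1019, 0.1018, 0.1019]
side 92 104 travel mean/edge/wood [0.1016, 0.1017, 0.1013]
```

Emit:
{"method": "carry_out", "body": {"commands": [[0,0.1,0,0,0,0,0],[0,0.1,0,0,0,0,0],[0,0.1,0,0,0,0,0]]}}

```text
clock: 17.95
position: [0.5687, -0.139, 0.0513]
ee_rot: [2.065, 2.363, -0.003]
force: [2.0, -13.7, -7.7]
width: 0.003
gripper_force: 7.1
```

Emit:
{"method": "carry_out", "body": {"commands": [[0,0.08,0,0,0,0,0],[0,0.08,0,0,0,0,0]]}}

```text
clock: 18.15
position: [0.5682, -0.135, 0.0512]
ee_rot: [2.066, 2.362, -0.003]
force: [0.9, -4.6, -2.1]
width: 0.004
gripper_force: 2.5
```

Emit:
{"method": "carry_out", "body": {"commands": [[0,0.06,0,0,0,0,0],[0,0,0,0,0,0,0]]}}

```text
clock: 18.35
position: [0.5676, -0.1307, 0.0512]
ee_rot: [-2.065, -2.367, 0.0]
force: [-0.8, -2.2, -0.8]
width: 0.003
gripper_force: 1.1
```

```bash
python3 -c "
from h import *
track(.117,'11')"
```

```text
tcp [ 0.5676 -0.1307  0.0512] Yr 0.1009 F [-0.8 -2.2 -0.8]
top 80 85 travel mean/edge/wood [0.114, 0.1144, 0.1142]
side 91 104 travel mean/edge/wood [0.1142, 0.1171, 0.1155]
```

Emit:
{"method": "carry_out", "body": {"commands": [[0,0.06,0,0,0,0,0],[0,0.06,0,0,0,0,0],[0,0.06,0,0,0,0,0],[0,0,0,0,0,0,0]]}}

```text
clock: 18.85
position: [0.5673, -0.1252, 0.0512]
ee_rot: [-2.064, -2.367, -0.001]
force: [0.3, -0.2, -0.7]
width: 0.005
gripper_force: 0.0
```

```bash
python3 -c "
from h import *
track(.119,'12')"
```

```text
tcp [ 0.5673 -0.1252  0.0512] Yr 0.1063 F [ 0.3 -0.2 -0.7]
top 77 85 travel mean/edge/wood [0.1201, 0.1201, 0.1206]
side 89 104 travel mean/edge/wood [0.1192, 0.1206, 0.1197]
```

Travel is 0.120 m and the contact force has dropped to zero, so the carrier has clicked home. I'll back off and rise.

Emit:
{"method": "carry_out", "body": {"commands": [[0,-0.3,0,0,0,0,0],[0,-0.6,0,0,0,0,0],[0,-0.8,0,0,0,0,0],[0,-0.8,0,0,0,0,0],[0,-0.5,0,-0.5,0,0,0],[0,0,0,-1,0,0,0],[0,0,0,-1,0,0,0],[0,0,0,-1,0,0,0]]}}

```text
clock: 19.75
position: [0.577, -0.2026, 0.1397]
ee_rot: [2.068, 2.365, -0.001]
force: [-0.4, 0.2, 0.4]
width: 0.003
gripper_force: 0.0
```

Emit:
{"method": "carry_out", "body": {"commands": [[0,0,0,-1,0,0,0],[0,0,0,-1,0,0,0],[0,0,0,-1,0,0,0],[0,0,0,-1,0,0,0],[0,0,0,-0.5,0,0,0],[0,0,0,0,0,0,0],[0,0,0,0,0,0,0]]}}

```text
clock: 20.45
position: [0.577, -0.2008, 0.2503]
ee_rot: [-2.065, -2.366, 0.0]
force: [0.1, 0.2, -0.1]
width: 0.003
gripper_force: 0.0
```

```bash
python3 - <<'E'
from h import *
track(.12,'13')
p=load('side13')[1]['pixels'][100:270,150:350,::-1];cv2.imwrite('pics/c13.png',cv2.resize(p,None,fx=3.5,fy=3.5,interpolation=2))
E
```

```text
tcp [ 0.577  -0.2008  0.2503] Yr 0.0301 F [ 0.1  0.2 -0.1]
top 86 85 travel mean/edge/wood [0.1192, 0.1196, 0.1198]
side 89 104 travel mean/edge/wood [0.1188, 0.1193, 0.1187]
```

View pics/c13.png

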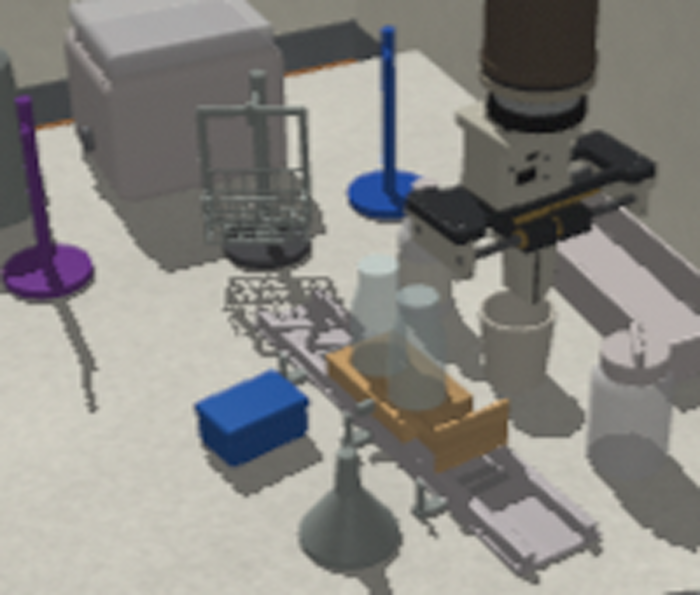

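The crop shows the basket hanging level on the steel hook at (253,110). The carrier is in the middle stop with its pointer at the fin (360,405), both bottles stand upright at (378,300) and (418,340), and the gripper is clear.

```bash
python3 -c "
from cell import arm
print(arm.sign_off())"
```

```text
the job is handed in; nothing more can be done
None
```

The job is handed in: the basket hangs released on the steel hook, the carrier measures 0.119–0.120 m of travel in the middle stop with both bottles upright, and the gripper was clear of everything; no verdict came back.

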